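# Load the sampling kit tray in layers

### The job

From the parts lying to the right of the blue-bracketed kit tray, put the temperature logger (display up) and the yellow cutter flat into their places on the tray floor; then, when both are in, lay the steel tube clamp in its two raised forked rests, with its finger rings over the cutter. Leave the other things on the bench where they are.

Things in the scene. Friction and masses are not known exactly. Their poses are not given: they have to be found in the camera images.
- kit_tray: Grey kit tray, 220 x 220 mm, fixed to the bench (it does not move). Origin: centre of its underside; axes along its sides, z up. The floor is 6 mm above the bench, the rim around it 5 mm thick and 16 mm high. Blue holders stand on the floor. All three place points have the tray's axes.
- logger_place (a point): Where the logger's centre belongs, 10.5 mm above the tray floor; tray's axes. Dark pad, 86 mm along tray y, 52 mm along tray x. Blue ribs 10 mm high stand 30 mm to either side near its corners; the middle 46 mm of each long side is open for fingers. The clamp's rests stand 4 mm beyond its two ends. The logger may lie either way round.
- cutter_place (a point): Where the cutter's centre belongs, 5.5 mm above the tray floor; tray's axes. Dark pad, 156 mm along tray x, 22 mm wide. Blue ribs 10 mm high, 28 mm apart, flank both ends; end stops 174 mm apart; the middle 110 mm is open for fingers. The cutter may point either way. Its tray -x end comes to lie below the clamp's rings.
- clamp_place (a point): Where the clamp's centre belongs, 37.5 mm above the bench, clamp x along tray +y (rings to tray -y, over the cutter); tray's axes. It lies flat on two blue forked rests, 10 mm long: one 68 mm from here to tray +y, fork gap 22 mm; one 36 mm to -y, gap 28 mm. Seats 33 mm, prong tops 50 mm above the bench, gaps flared 10 mm at the top. Shank passes 5 mm above the logger.
- logger_mid (a point): Centre of the white temperature logger, 86 x 52 x 21 mm (x, y, z of this point), a box with a small display on its upper side (z). It lies display up. About 80 to 150 g.
- cutter_mid (a point): Middle of the yellow snap-blade cutter, 156 x 20 mm (long along its x) and 11 mm high (16 mm at its slide knob); the point lies 5.5 mm above its underside. It lies flat. About 50 g.
- clamp_mid (a point): Middle of the steel tube clamp (a hemostat), 150 mm long along its x, 9 mm thick, point half-way up. Its closed shank, 12 mm wide, runs from 50 mm behind to 75 mm ahead of this point (the tip is ahead, +x); the two finger rings, together 50 mm wide, lie from 73 to 47 mm behind. About 60 g. It may be gripped across the shank at this point.
- clamp_rings (a point): Middle of the clamp's finger rings, 60 mm behind clamp_mid.
- logger: The logger's body, same axes as logger_mid; origin at the centre of its underside.
- knife: The cutter's body, same axes as cutter_mid; origin at its underside.
- clamp: The clamp's body, same axes as clamp_mid; origin at its underside.
- clear_tape: Bystander: roll of clear tape lying flat, 100 mm across, 26 mm high, origin at its underside. Leave it.
- label_roll: Bystander: roll of white labels lying flat, 76 mm across, 53 mm high, origin at its underside. Leave it.
Mind the look-alikes: they are no part of the job. What is meant by the clamp is not orange, and is the larger of those in its own colour.

How it is judged:
On the way, in this order (a step that is already met when the one before it is completed fails the run):
1. the logger and the cutter both lie in their places on the tray floor, let go, before the clamp is in its rests (x of logger_mid in the frame of logger_place between -0.007 and 0.007 m and y of logger_mid in the frame of logger_place between -0.008 and 0.008 m and z of logger_mid in the frame of logger_place between -0.004 and 0.004 m and angle between each of logger, knife's own z axis and vertical below 0.1 rad and angle between the x axis of logger and the y axis of kit_tray, either way round below 0.15 rad and x of cutter_mid in the frame of cutter_place between -0.021 and 0.021 m and y of cutter_mid in the frame of cutter_place between -0.008 and 0.008 m and z of cutter_mid in the frame of cutter_place between -0.004 and 0.004 m and angle between the x axis of knife and the x axis of kit_tray, either way round below 0.12 rad and contact force between the fingers and logger below 0.1 N and contact force between the fingers and knife below 0.1 N and distance between clamp_mid and clamp_place above 0.03 m), for 0.2 s.
2. the clamp lies in both forked rests, rings over the cutter (x of clamp_mid in the frame of clamp_place between -0.009 and 0.009 m and y of clamp_mid in the frame of clamp_place between -0.011 and 0.011 m and z of clamp_mid in the frame of clamp_place between -0.004 and 0.004 m and angle between clamp's own z axis and vertical below 0.12 rad and angle between the x axis of clamp and the y axis of kit_tray, either way round below 0.15 rad and y of clamp_rings in the frame of clamp_place below -0.03 m), for 0.2 s.
At the end, for the whole second after the job is handed in: At rest, let go: logger flat, display up, in place on the tray floor (8 mm along, 7 mm across, 0.15 rad); cutter flat in its channel (21 mm, 8 mm, 0.12 rad); clamp flat on both rests, rings over the cutter (11 mm, 9 mm, 4 mm in height, 0.15 rad). Tape and label roll not moved 40 mm (all of step 2 and x of logger_mid in the frame of logger_place between -0.007 and 0.007 m and y of logger_mid in the frame of logger_place between -0.008 and 0.008 m and z of logger_mid in the frame of logger_place between -0.004 and 0.004 m and angle between each of logger, knife's own z axis and vertical below 0.1 rad and angle between the x axis of logger and the y axis of kit_tray, either way round below 0.15 rad and x of cutter_mid in the frame of cutter_place between -0.021 and 0.021 m and y of cutter_mid in the frame of cutter_place between -0.008 and 0.008 m and z of cutter_mid in the frame of cutter_place between -0.004 and 0.004 m and angle between the x axis of knife and the x axis of kit_tray, either way round below 0.12 rad and linear speed of each of logger, knife, clamp below 0.02 m/s); the robot touches nothing.
It fails at once if the clear tape or the label roll is pushed more than 40 mm from where it stood (distance of any of clear_tape, label_roll from where it was at the start of the episode above 0.04 m).
It also fails if it takes over 72 s, if anything falls off the work surface, if the arm or the gripper's body presses on something with over 40 N, if the wrist force passes 120 N, or if a joint passes its speed limit or range.

### The arm

A 7-joint arm with a two-finger parallel gripper is mounted at the origin on a cart in front of the work surface, level with it; the furniture and walls round the work are solid. World frame = base frame: x ahead of the robot, y to its left, z up, the work surface at z = 0. Lengths are in m, angles in rad, forces in N, time in s.
With the tool pointing down it reaches from about 0.4 to 0.85 m from the base axis. Payload 4.5 kg.
Tool frame: the origin (TCP) lies at the very end of the fingers, on their centre line; the grasp point (between the pads) lies 19 mm behind it (tcp_to_grasp is the z of the grasp point in the tool frame, in m); z points along the fingers, y is the line along which they close (so a half turn about z gives the same grasp; the last joint's range is limited). The gripper opens to 88 mm and grips with 3 to 60 N. Pads are 18 mm wide; open, the fingers measure 123 mm over their backs; the gripper's body (75 mm by 187 mm) begins 45 mm behind the grasp point.
Start: joints at [1.217, 0.689, -0.195, 1.565, 0.157, 0.902, -0.215], TCP at [0.236, -0.579, 0.239] pointing down, gripper open.
Joint ranges: [-3.01, 3.01], [-0.46, 2.08], [-1.47, 1.51], [0.13, 2.56], [-1, 4.14], [0.04, 2.09], [-2.66, 2.66]. Speed limits (rad/s): [2.57, 2.57, 3.14, 3.14, 3.14, 3.14, 3.14].

### API

Orientations are given as a unit quaternion [x, y, z, w].
In Python, from plant import * gives the robot as it stands. The module is installed in compiled form; this text tells all that it offers.
- The arm moves only by the shell command python3 -m jog 'ROWS' [OPENING] [FORCE]. ROWS is JSON, a list that holds one entry, the list of rows, each a list of 6 numbers: the shift along the tool's x, y, z in m, then the turn, a rotation vector about the tool's x, y, z in rad. In form: [[[dx, dy, dz, ax, ay, az], ...]]. A call has 1 to 12 rows; each row shifts and turns the commanded pose from where the row before left it, along the tool's axes as they then stand; what a row does not reach is not made up. A row lasts 1/8 s, in which the tool goes at most 62.5 mm and 10.7 degrees, less where a joint would pass 70% of its speed; a pose out of reach is approached as far as the arm can. A call with a gripper value outside its range is refused whole. OPENING is the finger opening in m, from 0 to 0.0881, set as the call begins (- or left out, the last holds). The fingers move at their own pace and stop on an object; FORCE is the grip in N (left out, the last holds). Time passes only in rows, so rows that do not move let the fingers close. It gives the time, the measured TCP pose, the force, the opening and the grip force at its end, in the units of the state.
- get_state(): the state, without advancing time (a new reading comes with each control period).
- snapshot(name): name is "side" or "top" or "wrist"; returns a dict with "frame" (400x640x3 uint8, red, green, blue), "mtx" (3x3 intrinsics, pixels), "D" ([k1, k2, p1, p2, k3] as OpenCV has them; the pictures are not rectified), "xyz" and "orientation" of the camera in the world; the wrist camera has in their place "mount" (4x4, takes a point from camera to tool coordinates, whose origin is the TCP and whose axes are the flange's). Camera axes: x right, y down, z forward; pixel columns grow to the right and rows downward; lengths in m; the calibration is good to about 2 mm. A picture is of the moment at which its call begins: read the wrist's pose just before it. There is no depth.
- finish_job(): hands the job in; it is judged then, once.
The state is a dict: "clock": time; "q": joint angles; "qd": joint speeds; "joint_torque": joint torques, N m; "tool_pos": TCP position; "eef_rot": TCP orientation; "contact_force": force on the tool from outside, world axes, zero at the start; "moment": the same for the moment, N m; "opening": opening from 0.0 (shut) to 1.0 (fully open); "finger_force": force on a finger pad.
Only numpy, scipy, OpenCV 4.12 (cv2) and the standard library are available. Lean on these libraries where they do the work, as an engineer would, in place of code of your own. Each camera call takes 0.05 s, during which the arm holds its last target. There are 200 camera calls.

## Working session

There is one attempt and no reset: what is moved stays moved. The work goes in short steps, Python scripts to look and compute and a shell command to move; the robot and the scene stay as the last step left them, time stands still between calls to the robot, and variables do not carry over. Pictures are saved under pics/ and viewed, at most 13 in all, crops included, and the job is handed in when it is done.

```bash
mkdir -p pics; python3 - <<'E'
from plant import *
import cv2,pickle
s=get_state();print({k:s[k] for k in('clock','tool_pos','eef_rot','opening')})
d={}
for n in("top","side"):
    p=snapshot(n);d[n]=p;cv2.imwrite(f"pics/{n}0.png",p["frame"][:,:,::-1]);print(n,p["mtx"],p["D"],p["xyz"],p["orientation"])
pickle.dump(d,open("d0.pkl","wb"))
E
```

```text
{'clock': 0.0, 'tool_pos': array([ 0.23607078, -0.57801563,  0.23792653]), 'eef_rot': array([ 9.81242349e-01,  1.92776133e-01, -2.55565452e-04, -8.65907424e-04]), 'opening': 1.0025187704879954}
top [[398.67684448   0.         326.39024872]
 [  0.         398.67684448 199.10358122]
 [  0.           0.           1.        ]] [-0.04982434  0.          0.          0.          0.        ] [ 0.43094727 -0.01702928  1.04985361] [ 0.71202345 -0.69902434  0.05060331 -0.04274205]
side [[510.89965391   0.         311.8974358 ]
 [  0.         510.89965391 195.79531413]
 [  0.           0.           1.        ]] [0.03747238 0.         0.         0.         0.        ] [0.4283679  1.02557352 0.75111505] [-0.06032655  0.8791015  -0.47211347  0.0254976 ]
```

View pics/top0.png

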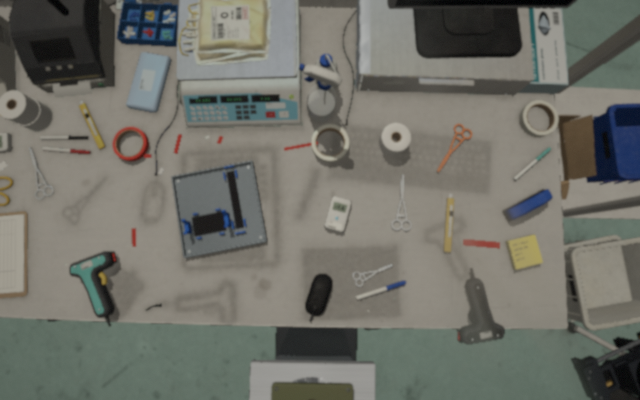

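View pics/side0.png

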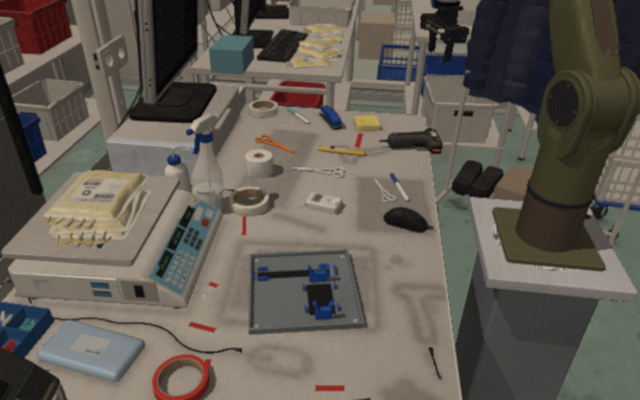

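The top view shows the tray at (220,210) and the logger at (338,214).
- **Cutters:** yellow ones at (448,223) and (92,125). Only the first lies right of the tray.
- **Clamps:** steel at (401,203), a smaller steel one at (373,273), an orange one at (455,147), and one far left at (40,172). (401,203) fits: steel, larger, and right of the tray.

I'll confirm in an enlarged crop.

```bash
cat > h.py <<'E'
import numpy as np,cv2
from scipy.spatial.transform import Rotation as R
def cam(p,state=None):
    if "mount" in p:
        T=np.eye(4);T[:3,:3]=R.from_quat(state["eef_rot"]).as_matrix();T[:3,3]=state["tool_pos"]
        T=T@np.array(p["mount"]);return T[:3,:3],T[:3,3]
    return R.from_quat(p["orientation"]).as_matrix(),np.array(p["xyz"])
def ray(p,uv,z,state=None):
    Rm,t=cam(p,state)
    n=cv2.undistortPoints(np.float64(uv).reshape(-1,1,2),p["mtx"],p["D"]).reshape(-1,2)
    d=np.c_[n,np.ones(len(n))]@Rm.T
    return t+d*((z-t[2])/d[:,2])[:,None]
def proj(p,X,state=None):
    Rm,t=cam(p,state);Rc=Rm.T
    return cv2.projectPoints(np.float64(X).reshape(-1,1,3),cv2.Rodrigues(Rc)[0],-Rc@t,p["mtx"],p["D"])[0].reshape(-1,2)
def blobs(m,amin=20):
    n,l,st,c=cv2.connectedComponentsWithStats(m.astype(np.uint8))
    for i in range(1,n):
        if st[i,4]>=amin: yield l==i,c[i],st[i]
def ycrop(f,x0,x1,y0,y1,k,name):
    cv2.imwrite(name,cv2.resize(f[y0:y1,x0:x1,::-1],None,fx=k,fy=k,interpolation=cv2.INTER_CUBIC))
E
python3 - <<'E'
import pickle;from h import *
d=pickle.load(open("d0.pkl","rb"));p=d["top"];f=p["frame"]
ycrop(f,165,495,120,310,2.4,"pics/crop1.png")
hsv=cv2.cvtColor(f,cv2.COLOR_RGB2HSV);H,S,V=[hsv[...,i].astype(int) for i in range(3)]
def rect(m,z):
    ys,xs=np.nonzero(m);P=ray(p,np.c_[xs,ys]+0.0,z)[:,:2].astype(np.float32)
    (c,sz,a)=cv2.minAreaRect(P);return np.round(c,4),np.round(sz,4),round(a,2)
box=np.zeros(f.shape[:2],bool)
def roi(x0,x1,y0,y1):
    b=box.copy();b[y0:y1,x0:x1]=1;return b
print("V near bench",V[200:240:10,300:320:10], "tray",hsv[240,240])
for n,m,z in(("yellow",(H>15)&(H<35)&(S>90)&roi(430,470,180,260),.011),
  ("logger",(V>165)&(S<40)&roi(318,358,190,240),.021),
  ("blue",(H>100)&(H<125)&(S>130)&roi(165,275,150,270),.016),
  ("clamp",(V>165)&(S<40)&roi(385,415,170,238),.009)):
    for b,c,st in blobs(m,8): print(n,np.round(c,1),st,rect(b,z))
E
```

```text
V near bench [[135 132]
 [127 139]
 [134 144]
 [145 145]] tray [ 83   9 111]
yellow [447.6 228. ] [444 199  10  53 179] (array([ 0.5075, -0.3497]), array([0.016, 0.138]), 85.13)
logger [336.1 215.2] [326 197  23  33 308] (array([ 0.5322, -0.0556]), array([0.0437, 0.0794]), 76.11)
blue [226.4 219.9] [222 211  12  17 106] (array([0.5114, 0.2289]), array([0.0447, 0.0259]), 7.29)
blue [186.9 227. ] [183 220   8  14  65] (array([0.4912, 0.334 ]), array([0.0345, 0.0154]), 13.02)
```

View pics/crop1.png

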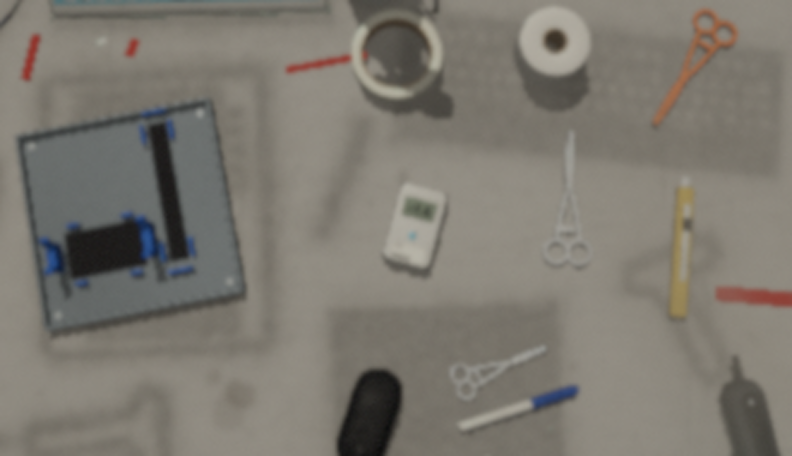

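The crop shows the steel clamp at top pixel (402,205), with its tip up at (403,175) and rings at (401,224). The cutter is at (448,223), the logger at (338,214), and the smaller steel scissors at (373,273). The cutter channel runs along image "up", the logger pad lies left of it, and tray yaw is about 9°.

```bash
python3 - <<'E'
import pickle;from h import *
d=pickle.load(open("d0.pkl","rb"))
def run(n,rois,L):
    p=d[n];f=p["frame"].astype(int);r,g,b=f[...,0],f[...,1],f[...,2];V=f.max(2)
    hsv=cv2.cvtColor(p["frame"],cv2.COLOR_RGB2HSV)
    bg=cv2.medianBlur(p["frame"],31).max(2).astype(int)
    masks=dict(tray=(r-b<4),pad=(V<60),logger=(V-0>160),clamp=(V-bg>14),yellow=(hsv[...,1]>75)&(hsv[...,0]<35))
    for k,(x0,x1,y0,y1),z in rois:
        m=np.zeros(V.shape,np.uint8);m[y0:y1,x0:x1]=masks[k][y0:y1,x0:x1]
        bl=sorted(blobs(m,15),key=lambda t:-t[2][4])[:3 if k=="pad" else 1]
        for bb,c,st in bl:
            cs,_=cv2.findContours(bb.astype(np.uint8),cv2.RETR_EXTERNAL,cv2.CHAIN_APPROX_NONE)
            P=ray(p,cs[0].reshape(-1,2),z)[:,:2].astype(np.float32)
            c2,sz,a=cv2.minAreaRect(P)
            ys,xs=np.nonzero(bb);Q=ray(p,np.c_[xs,ys],z)[:,:2];u=np.linalg.svd(Q-Q.mean(0),full_matrices=False)[2][0];u=u*np.sign(u[0])
            print(n,k,np.round(c,1),st[4],"rect",np.round(c2,4),np.round(sz,3),round(a,1),"mean",np.round(Q.mean(0),4),"ax",round(np.degrees(np.arctan2(u[1],u[0])),1),"ext",np.round([((Q-Q.mean(0))@u).min(),((Q-Q.mean(0))@u).max()],3))
run("top",[("tray",(165,275,150,270),.016),("pad",(165,275,150,270),.006),("logger",(318,358,190,240),.021),("clamp",(385,415,165,240),.009),("yellow",(430,462,180,260),.011)],None)
run("side",[("tray",(235,380,240,345),.016),("logger",(300,348,185,218),.021),("clamp",(285,350,160,182),.009),("yellow",(312,372,143,160),.011)],None)
E
```

```text
top tray [218.4 209.1] 6855 rect [0.5392 0.2547] [0.222 0.219] 12.3 mean [0.5373 0.254 ] ax 17.8 ext [-0.117  0.119]
top pad [207.3 223.7] 594 rect [0.4992 0.2866] [0.051 0.091] 13.5 mean [0.4987 0.2837] ax -75.5 ext [-0.049  0.043]
top pad [234.7 199.6] 393 rect [0.5651 0.2151] [0.152 0.018] 12.6 mean [0.5641 0.2148] ax 12.6 ext [-0.075  0.077]
top logger [336.3 214.8] 378 rect [ 0.5325 -0.0556] [0.047 0.081] 75.8 mean [ 0.5274 -0.0537] ax -9.3 ext [-0.036  0.046]
top clamp [402.1 182.2] 36 rect [ 0.6165 -0.2277] [0.005 0.043] 89.5 mean [ 0.6187 -0.2281] ax -2.9 ext [-0.024  0.02 ]
top yellow [447.7 226.5] 251 rect [ 0.5085 -0.3496] [0.019 0.141] 85.8 mean [ 0.5028 -0.3473] ax -4.0 ext [-0.065  0.076]
side tray [303.6 292.4] 6173 rect [0.5376 0.2647] [0.217 0.225] 12.5 mean [0.5349 0.2754] ax -64.0 ext [-0.121  0.142]
side logger [323.8 200.3] 261 rect [ 0.5343 -0.0536] [0.053 0.081] 76.9 mean [ 0.5302 -0.0503] ax -7.0 ext [-0.037  0.046]
side clamp [300.5 167.8] 38 rect [ 0.6146 -0.2223] [0.052 0.011] 8.7 mean [ 0.6161 -0.2234] ax 5.2 ext [-0.027  0.025]
side yellow [342.2 150.8] 244 rect [ 0.509  -0.3414] [0.036 0.146] 85.6 mean [ 0.5061 -0.3393] ax -3.8 ext [-0.07   0.076]
```

```bash
cat >> h.py <<'E'
def go(x,y,z,yaw):
    "totals for a move: turn, and shift in the present axes (shift first) or the turned axes (turn first)"
    from plant import get_state
    s=get_state();A=R.from_quat(s["eef_rot"]);t=np.radians(yaw)
    B=R.from_euler("z",t)*R.from_euler("x",np.pi)
    D=np.array([x,y,z])-s["tool_pos"];rv=(A.inv()*B).as_rotvec()
    print("t",round(s["clock"],2),"yaw",round(np.degrees(np.arctan2(*A.as_matrix()[1::-1,0])),1),"shift-first",np.round(A.inv().apply(D),4),"turn",np.round(rv,4),"turn-first shift",np.round(B.inv().apply(D),4))
E
python3 -m jog '[[[0.0445,-0.0313,-0.0082,0,0,0],[0.0445,-0.0313,-0.0082,0,0,0],[0.0445,-0.0313,-0.0082,0,0,0],[0.0445,-0.0313,-0.0082,0,0,0],[0.0445,-0.0313,-0.0082,0,0,0],[0.0445,-0.0313,-0.0082,0,0,0],[0.0445,-0.0313,-0.0082,0,0,0],[0.0445,-0.0313,-0.0082,0,0,0],[0.0445,-0.0313,-0.0082,0,0,0],[0.0445,-0.0313,-0.0082,0,0,0]]]' 0.088 10
python3 -m jog '[[[0,0,0,0,0,0.158],[0,0,0,0,0,0.158],[0,0,0,0,0,0.158],[0,0,0,0,0,0.158],[0,0,0,0,0,0],[0,0,0,0,0,0]]]'
python3 - <<'E'
from plant import *;from h import *
s=get_state();p=snapshot("wrist");print(np.round(p["mount"],3),p["mtx"][0,0],s["q"])
cv2.imwrite("pics/w1.png",p["frame"][:,:,::-1]);import pickle;pickle.dump((s,p),open("w1.pkl","wb"))
go(.53,-.12,.32,-14)
print(proj(p,[[.534,-.055,.021],[.565,-.228,.009],[.51,-.348,.011]],s))
E
```

```text
clock: 1.35
tool_pos: [0.5304, -0.119, 0.3207]
eef_rot: [0.981, 0.193, -0.0, 0.0]
contact_force: [0.1, -1.6, 0.1]
opening: 0.999
finger_force: 0.0
clock: 2.1
tool_pos: [0.5298, -0.1204, 0.3205]
eef_rot: [0.993, -0.12, -0.0, 0.0]
contact_force: [0.2, 0.4, -0.3]
opening: 0.999
finger_force: 0.0
[[-0.001 -0.952 -0.306  0.08 ]
 [ 1.    -0.001  0.     0.   ]
 [-0.001 -0.306  0.952 -0.145]
 [ 0.     0.     0.     1.   ]] 319.11097858614863 [ 0.15429162  0.4806801  -0.0247884   1.7074874   0.01407006  0.95403487
 -1.68800141]
t 2.15 yaw -13.9 shift-first [ 0.     -0.0005  0.0006] turn [-0.      0.0003  0.0023] turn-first shift [ 0.     -0.0005  0.0006]
[[273.83271743 168.44903462]
 [388.31977639 116.16254564]
 [477.92072338 134.97168831]]
```

View w1.

View pics/w1.png

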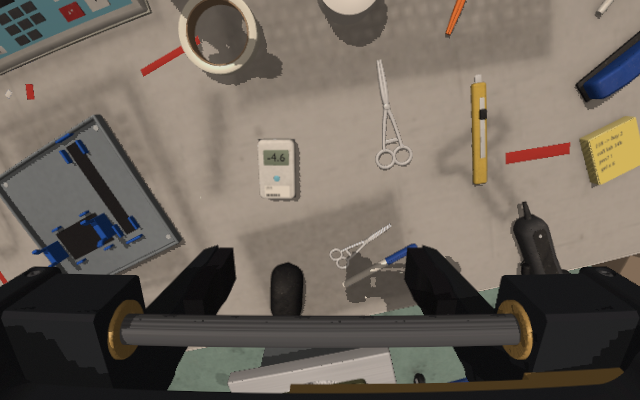

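The wrist view shows the logger at (278,168), the clamp with tip (380,62) and rings (393,157), the cutter at (480,133), and the tray at lower left. I'll measure all of them here.

```bash
python3 - <<'E'
import pickle;from h import *
s,p=pickle.load(open("w1.pkl","rb"));f=p["frame"].astype(int);V=f.max(2);r,b=f[...,0],f[...,2]
hsv=cv2.cvtColor(p["frame"],cv2.COLOR_RGB2HSV)
bg=cv2.medianBlur(p["frame"],61).max(2).astype(int)
M=dict(logger=V>175,clamp=(V-bg>12)&(r-b<25),yellow=(hsv[...,1]>110)&(hsv[...,0]<35),pad=V<45)
def q(k,x0,x1,y0,y1,z,n=1):
    m=np.zeros(V.shape,np.uint8);m[y0:y1,x0:x1]=M[k][y0:y1,x0:x1]
    for bb,c,st in sorted(blobs(m,30),key=lambda t:-t[2][4])[:n]:
        ys,xs=np.nonzero(bb);P=ray(p,np.c_[xs,ys],z,s)[:,:2]
        c2,sz,a=cv2.minAreaRect(P.astype(np.float32));u=np.linalg.svd(P-P.mean(0),full_matrices=False)[2][0];u*=np.sign(u[0])
        print(k,np.round(c),st,"rect",np.round(c2,4),np.round(sz,4),round(a,1),"mean",np.round(P.mean(0),4),"axis",round(np.degrees(np.arctan2(u[1],u[0])),1))
        if k=="clamp":
            o=P.mean(0);e=(P-o)@u;w=(P-o)@[-u[1],u[0]]
            for lo in np.arange(-.1,.1,.01):
                i=(e>=lo)&(e<lo+.01)
                if i.sum():print(round(lo,2),np.round(o+(lo+.005)*u+np.array([-u[1],u[0]])*(w[i].min()+w[i].max())/2,4),round(np.ptp(w[i]),4))
            print("ext",e.min(),e.max())
q("logger",245,315,125,212,.021);q("clamp",360,425,50,180,.009);q("yellow",460,500,65,195,.011)
q("pad",20,185,115,280,.006,3)
# tray corners seen at z=.016: by hand
print(ray(p,[[98,117],[183,241]],.016,s)[:,:2])
E
```

```text
logger [276. 170.] [ 257  140   37   58 1502] rect [ 0.5323 -0.0571] [0.0494 0.0823] 75.9 mean [ 0.5304 -0.0568] axis -12.7
clamp [382.  82.] [377  59  12  49 241] rect [ 0.6091 -0.2286] [0.0086 0.0631] 88.9 mean [ 0.611  -0.2285] axis -1.5
-0.04 [ 0.576  -0.2274] 0.0056
-0.03 [ 0.586  -0.2279] 0.0058
-0.02 [ 0.596  -0.2278] 0.0074
-0.01 [ 0.606  -0.2286] 0.0086
-0.0 [ 0.616  -0.2288] 0.0086
0.01 [ 0.626 -0.229] 0.0081
0.02 [ 0.636  -0.2289] 0.0068
ext -0.033404173771974896 0.029659577193260265
yellow [478. 134.] [ 471   82   16  102 1153] rect [ 0.5095 -0.3495] [0.0211 0.1435] 84.9 mean [ 0.5107 -0.3483] axis -4.4
pad [101. 187.] [  67  143   68   91 1172] rect [0.5658 0.2138] [0.1542 0.0214] 12.2 mean [0.5681 0.2147] axis 12.5
pad [ 79. 238.] [  57  214   44   45 1025] rect [0.5002 0.2798] [0.051  0.0855] 12.5 mean [0.4993 0.2888] axis -65.8
pad [ 69. 275.] [ 20 264 119  16 888] rect [0.4446 0.3262] [0.2194 0.0292] 77.5 mean [0.4415 0.3415] axis 75.0
[[0.66461067 0.16617042]
 [0.45763374 0.11616247]]
```

```bash
python3 -c "
from h import *
go(.533,-.0565,.05,-13.5)"
```

```text
t 2.15 yaw -13.9 shift-first [-0.0122 -0.0629  0.2706] turn [-0.      0.0003 -0.0064] turn-first shift [-0.0119 -0.063   0.2706]
```

```bash
python3 -m jog '[[[-0.002,-0.0105,0.045,0,0,0],[-0.002,-0.0105,0.045,0,0,0],[-0.002,-0.0105,0.045,0,0,0],[-0.002,-0.0105,0.045,0,0,0],[-0.002,-0.0105,0.045,0,0,0],[-0.002,-0.0105,0.045,0,0,0],[0,0,0.022,0,0,0],[0,0,0.022,0,0,0],[0,0,0,0,0,0]]]'
python3 -m jog '[[[0,0,0,0,0,0],[0,0,0,0,0,0],[0,0,0,0,0,0],[0,0,0,0,0,0],[0,0,0,0,0,0]]]' 0.03 25
python3 -m jog '[[[0,0,-0.03,0,0,0],[0,0,-0.05,0,0,0],[0,0,-0.05,0,0,0.17],[0,0,-0.05,0,0,-0.17],[0,0,0,0,0,0]]]'
python3 -c "
from h import *
go(.4995,.284,.1,102.5)"
```

```text
clock: 3.28
tool_pos: [0.5327, -0.0563, 0.0054]
eef_rot: [0.993, -0.121, -0.001, -0.0]
contact_force: [0.4, -0.5, 0.0]
opening: 1.0
finger_force: 0.0
clock: 3.9
tool_pos: [0.5338, -0.0567, 0.0072]
eef_rot: [0.993, -0.122, 0.0, 0.0]
contact_force: [-0.7, -0.8, 5.7]
opening: 0.586
finger_force: 25.0
clock: 4.53
tool_pos: [0.5358, -0.0567, 0.19]
eef_rot: [0.993, -0.122, 0.004, -0.0]
contact_force: [-0.2, 1.0, -1.5]
opening: 0.584
finger_force: 25.0
t 4.53 yaw -14.0 shift-first [-0.1181 -0.3217  0.0897] turn [ 0.0065 -0.0063 -2.0327] turn-first shift [0.3405 0.0383 0.09  ]
```

```bash
python3 -m jog '[[[0,0,0,0,0,-0.1695],[0,0,0,0,0,-0.1695],[0,0,0,0,0,-0.1695],[0,0,0,0,0,-0.1695],[0,0,0,0,0,-0.1695],[0,0,0,0,0,-0.1695],[0,0,0,0,0,-0.1695],[0,0,0,0,0,-0.1695],[0,0,0,0,0,-0.1695],[0,0,0,0,0,-0.1695],[0,0,0,0,0,-0.1695],[0,0,0,0,0,-0.1695]]]'
python3 -m jog '[[[0.0567,0.0064,0,0,0,0],[0.0567,0.0064,0,0,0,0],[0.0567,0.0064,0,0,0,0],[0.0567,0.0064,0,0,0,0],[0.0567,0.0064,0,0,0,0],[0.0567,0.0064,0,0,0,0],[0,0,0,0,0,0],[0,0,0,0,0,0]]]'
python3 - <<'E'
from plant import *;from h import *;import pickle
go(.4995,.284,.1,102.5)
s=get_state();p=snapshot("wrist");pickle.dump((s,p),open("w2.pkl","wb"));cv2.imwrite("pics/w2.png",p["frame"][:,:,::-1])
E
```

```text
clock: 6.02
tool_pos: [0.5322, -0.0563, 0.185]
eef_rot: [0.624, 0.782, -0.001, -0.002]
contact_force: [-0.6, 0.4, -2.1]
opening: 0.587
finger_force: 25.0
clock: 7.02
tool_pos: [0.4963, 0.2826, 0.1851]
eef_rot: [0.626, 0.78, -0.002, -0.0]
contact_force: [-0.5, -1.1, -1.5]
opening: 0.585
finger_force: 25.0
t 7.03 yaw 102.5 shift-first [0.0009 0.0037 0.085 ] turn [-0.0033  0.0021  0.0005] turn-first shift [0.0007 0.0034 0.0851]
```

View pics/w2.png

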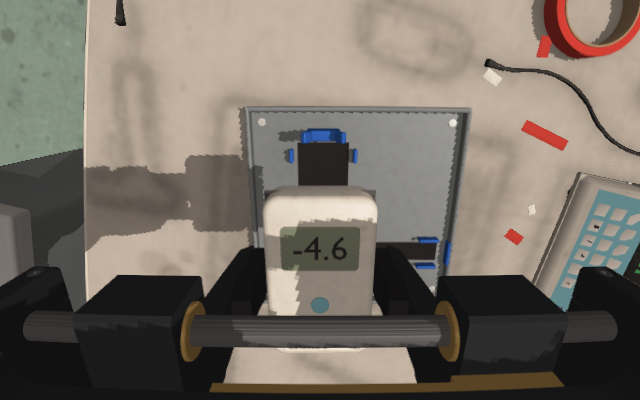

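The logger is held display up. The pad end is at columns 298–348 and row 143, the tray's far corners at (246,108) and (470,108), and the logger's far edge at row ~187. I'll compute the pad and logger offsets.

```bash
python3 - <<'E'
import pickle;from h import *
s,p=pickle.load(open("w2.pkl","rb"));f=p["frame"].astype(int);V=f.max(2)
for y in(160,170,178):
    x=np.nonzero(V[y,280:345+15]<45)[0]+280;print("pad row",y,x.min(),x.max())
x0=np.nonzero(V[130:190,323]<45)[0]+130;print("pad col",x0.min(),x0.max())
# logger brighter
for y in(215,240,260):
    x=np.nonzero(f[y,255:385,0]>145)[0]+255;print("log row",y,x.min(),x.max())
for c in (300,321,340):print("log col",V[180:196,c])
T=np.array([[0.976,.216],[-.216,.976]])
P=ray(p,[[298,170],[348,170],[323,143],[246,108],[470,108]],.006,s)[:,:2];P[3:]=ray(p,[[246,108],[470,108]],.016,s)[:,:2]
print("world",np.round(P,4));print("tray-axes rel tcp",np.round((P-s["tool_pos"][:2])@T.T,4))
Q=ray(p,[[265,215],[377,215],[321,187]],.199,s)[:,:2];print("logger rel",np.round((Q-s["tool_pos"][:2])@T.T,4))
E
```

```text
pad row 160 299 347
pad row 170 299 347
pad row 178 299 346
pad col 143 184
log row 215 263 377Traceback (most recent call last):
  File "<stdin>", line 8, in <module>
    return umr_minimum(a, axis, None, out, keepdims, initial, where)
ValueError: zero-size array to reduction operation minimum which has no identity
```

```bash
python3 - <<'E'
import pickle;from h import *
s,p=pickle.load(open("w2.pkl","rb"));V=p["frame"].max(2).astype(int)
for c in (300,321,340):print("log col",V[180:196,c])
T=np.array([[0.976,.216],[-.216,.976]])
P=ray(p,[[298.5,170],[347.5,170],[323,142.5],[246,108],[470,108]],.006,s)[:,:2];P[3:]=ray(p,[[246,108],[470,108]],.016,s)[:,:2]
print("world",np.round(P,4));print("tray-axes rel tcp",np.round((P-s["tool_pos"][:2])@T.T,4))
Q=ray(p,[[263,215],[377,215],[321,187]],.199,s)[:,:2];print("logger rel",np.round((Q-s["tool_pos"][:2])@T.T,4))
E
```

```text
log col [ 39  39  39  39  40  68 103 114 116 119 122 124 128 131 130 142]
log col [ 37  38  39  38  39  69 104 115 116 123 126 127 130 132 135 147]
log col [ 39  40  40  38  39  71 109 119 119 125 127 128 130 131 133 147]
world [[0.4723 0.2875]
 [0.5218 0.2985]
 [0.4908 0.3206]
 [0.4118 0.338 ]
 [0.6206 0.3851]]
tray-axes rel tcp [[-0.0224  0.0101]
 [ 0.0283  0.0101]
 [ 0.0029  0.0383]
 [-0.0705  0.0724]
 [ 0.1435  0.0732]]
logger rel [[-0.0247  0.0312]
 [ 0.0253  0.0312]
 [ 0.0008  0.0439]]
```

```bash
python3 -m jog '[[[-0.0028,0.0029,0,0,0,0],[0,0,0.045,-0.003,0.002,0],[0,0,0.045,0,0,0],[0,0,0.03,0,0,0],[0,0,0.01,0,0,0],[0,0,0,0,0,0],[0,0,0,0,0,0]]]'
python3 -c "
from h import *
go(.4997,.2805,.0135,102.5)"
```

```text
clock: 7.95
tool_pos: [0.5017, 0.2823, 0.058]
eef_rot: [0.626, 0.78, 0.003, 0.001]
contact_force: [0.1, 0.0, -0.8]
opening: 0.584
finger_force: 25.0
t 7.95 yaw 102.5 shift-first [-0.0015 -0.0026  0.0445] turn [ 0.0052 -0.0029  0.0002] turn-first shift [-0.0014 -0.0024  0.0445]
```

```bash
python3 -m jog '[[[-0.0007,-0.0012,0.02,0,0,0],[0,0,0.018,0,0,0],[0,0,0.004,0,0,0],[0,0,0,0,0,0]]]'
python3 -m jog '[[[0,0,0.002,0,0,0],[0,0,0,0,0,0]]]'
python3 -c "
from h import *
go(.4997,.2805,.0135,102.5)"
```

```text
clock: 8.45
tool_pos: [0.4999, 0.2813, 0.0147]
eef_rot: [0.626, 0.78, 0.002, 0.0]
contact_force: [-0.1, -0.3, -0.9]
opening: 0.582
finger_force: 25.0
clock: 8.7
tool_pos: [0.5003, 0.2816, 0.0133]
eef_rot: [0.626, 0.78, 0.002, 0.0]
contact_force: [0.6, 0.6, 1.4]
opening: 0.59
finger_force: 25.0
t 8.7 yaw 102.5 shift-first [-0.001  -0.0008 -0.0002] turn [ 0.0043 -0.0026  0.0008] turn-first shift [-0.001  -0.0008 -0.0002]
```

```bash
python3 -m jog '[[[0,0,0,0,0,0],[0,0,0,0,0,0],[0,0,-0.02,0,0,0],[0,0,-0.05,0,0,0],[0,0,-0.06,0,0,0],[0,0,-0.06,0,0,0],[0,0,0,0,0,0]]]' 0.068
python3 - <<'E'
from plant import *;from h import *;import pickle
go(.515,-.35,.2,-4.8)
s=get_state();p=snapshot("wrist");pickle.dump((s,p),open("w3.pkl","wb"));cv2.imwrite("pics/w3.png",p["frame"][:,:,::-1])
E
```

```text
clock: 9.57
tool_pos: [0.5015, 0.2828, 0.2074]
eef_rot: [0.626, 0.78, 0.006, 0.001]
contact_force: [0.0, -0.3, -0.5]
opening: 0.77
finger_force: 0.0
t 9.57 yaw 102.5 shift-first [-0.6207 -0.1241  0.0022] turn [ 0.0026 -0.0152  1.873 ] turn-first shift [0.0664 0.6295 0.0074]
```

View pics/w3.png

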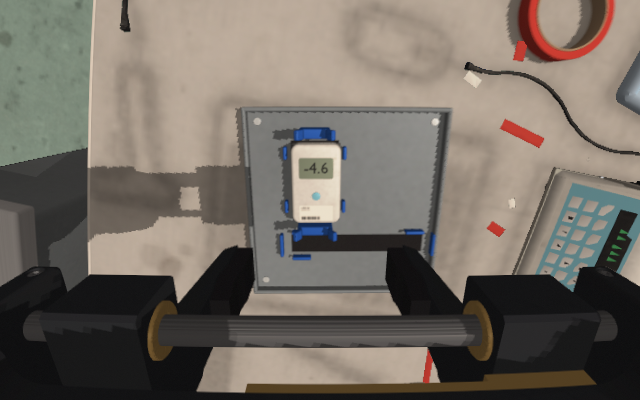

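The logger sits squarely between its ribs and rests at (317,182). The cutter channel is visible between end stops at (282,244) and (431,244). Next is the cutter.

```bash
python3 -m jog '[[[-0.0564,-0.0113,0,0,0,0],[-0.0564,-0.0113,0,0,0,0],[-0.0564,-0.0113,0,0,0,0],[-0.0564,-0.0113,0,0,0,0],[-0.0564,-0.0113,0,0,0,0],[-0.0564,-0.0113,0,0,0,0],[-0.0564,-0.0113,0,0,0,0],[-0.0564,-0.0113,0,0,0,0],[-0.0564,-0.0113,0,0,0,0],[-0.0564,-0.0113,0,0,0,0],[-0.0564,-0.0113,0,0,0,0]]]' 0.06
python3 -m jog '[[[0,0,0,0,0,0.1703],[0,0,0,0,0,0.1703],[0,0,0,0,0,0.1703],[0,0,0,0,0,0.1703],[0,0,0,0,0,0.1703],[0,0,0,0,0,0.1703],[0,0,0,0,0,0.1703],[0,0,0,0,0,0.1703],[0,0,0,0,0,0.1703],[0,0,0,0,0,0.1703],[0,0,0,0,0,0.1703],[0,0,0,0,0,0]]]'
python3 - <<'E'
from plant import *;from h import *;import pickle
T=np.array([[0.976,.216],[-.216,.976]])
s,p=pickle.load(open("w3.pkl","rb"));V=p["frame"].max(2)
m=np.zeros(V.shape,np.uint8);m[225:262,285:430]=V[225:262,285:430]<40
bb,c,st=max(blobs(m,50),key=lambda t:t[2][4]);ys,xs=np.nonzero(bb);print(st)
P=ray(p,np.c_[xs,ys],.006,s)[:,:2];c2,sz,a=cv2.minAreaRect(P.astype(np.float32));print("cutter pad",c2,sz,a)
A=ray(p,[[282,244],[431,244]],.012,s)[:,:2];print("stops",A,A.mean(0),np.linalg.norm(A[1]-A[0]))
L=ray(p,[[292,182],[341,182],[317,142],[317,222]],.027,s)[:,:2];print("logger ctr",L[:2].mean(0),L[2:].mean(0))
s=get_state();p=snapshot("wrist");pickle.dump((s,p),open("w4.pkl","wb"));cv2.imwrite("pics/w4.png",p["frame"][:,:,::-1])
hsv=cv2.cvtColor(p["frame"],cv2.COLOR_RGB2HSV);m=(hsv[...,1]>110)&(hsv[...,0]<35)
for bb,c,st in sorted(blobs(m,200),key=lambda t:-t[2][4])[:3]:
    ys,xs=np.nonzero(bb);P=ray(p,np.c_[xs,ys],.011,s)[:,:2];print("yellow",st,cv2.minAreaRect(P.astype(np.float32)))
go(.515,-.35,.05,-4.8)
E
```

```text
clock: 11.0
tool_pos: [0.5115, -0.3535, 0.199]
eef_rot: [0.626, 0.78, 0.001, -0.001]
contact_force: [1.4, -0.1, -0.7]
opening: 0.68
finger_force: 0.0
clock: 12.5
tool_pos: [0.5118, -0.3515, 0.1994]
eef_rot: [0.999, -0.041, -0.001, -0.002]
contact_force: [-0.4, -1.1, 1.0]
opening: 0.68
finger_force: 0.0
[ 293  235  133   27 2250]
cutter pad (0.5705617070198059, 0.20780186355113983) (0.16123844683170319, 0.03452267870306969) 11.774249076843262
stops [[0.47807442 0.1961453 ]
 [0.64998091 0.2328636 ]] [0.56402767 0.21450445] 0.1757841787690324
logger ctr [0.50084272 0.2810355 ] [0.50168114 0.27955071]
yellow [ 458  184   80   82 4730] ((0.44026491045951843, -0.5513129830360413), (0.08528612554073334, 0.08242792636156082), 14.433289527893066)
yellow [ 228  371  353   23 3853] ((0.21237270534038544, -0.4513470232486725), (0.5058061480522156, 0.03097418136894703), 85.44258117675781)
yellow [ 312  112   19  130 1843] ((0.5095772743225098, -0.35257023572921753), (0.019317543134093285, 0.14237189292907715), 84.86353302001953)
t 12.55 yaw -4.6 shift-first [ 0.003  -0.0013  0.1496] turn [-0.0032  0.0007  0.0036] turn-first shift [ 0.0029 -0.0018  0.1496]
```

View pics/w4.png

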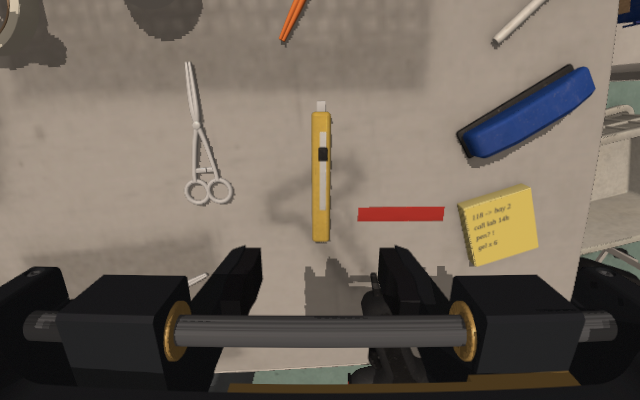

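The cutter is centred under the gripper at (321,172), nose up at (321,101). The clamp's tip is at (187,62) and its rings at (209,190).

```bash
python3 -m jog '[[[0.003,0.0007,0.045,0,0,0.004],[0,0,0.05,0,0,0],[0,0,0.05,0,0,0],[0,0,0.03,0,0,0],[0,0,0.018,0,0,0],[0,0,0,0,0,0],[0,0,0,0,0,0]]]'
python3 -m jog '[[[0,0,0.002,0,0,0],[0,0,0,0,0,0],[0,0,0,0,0,0],[0,0,0,0,0,0],[0,0,0,0,0,0]]]' 0.005 20
python3 -m jog '[[[0,0,-0.03,0,0,0],[0,0,-0.05,0,0,0],[0,0,-0.06,0,0,0],[0,0,-0.06,0,0,0],[0,0,0,0,0,0]]]'
python3 -c "
from h import *
go(.564,.2145,.12,12.2)"
```

```text
clock: 13.42
tool_pos: [0.5171, -0.3529, 0.0093]
eef_rot: [0.999, -0.044, 0.002, -0.001]
contact_force: [0.7, -0.2, 0.2]
opening: 0.679
finger_force: 0.0
clock: 14.05
tool_pos: [0.5163, -0.3524, 0.0063]
eef_rot: [0.999, -0.044, 0.001, -0.001]
contact_force: [0.1, 0.4, 0.6]
opening: 0.222
finger_force: 20.0
clock: 14.68
tool_pos: [0.5186, -0.3546, 0.2113]
eef_rot: [0.999, -0.044, 0.006, 0.001]
contact_force: [0.8, -0.4, -0.8]
opening: 0.217
finger_force: 20.0
t 14.68 yaw -5.0 shift-first [-0.0059 -0.5711  0.0902] turn [ 0.0036 -0.0116 -0.3009] turn-first shift [ 0.1646 -0.5467  0.0913]
```

```bash
python3 -m jog '[[[-0.0006,-0.0571,0,0,0,0],[-0.0006,-0.0571,0,0,0,0],[-0.0006,-0.0571,0,0,0,0],[-0.0006,-0.0571,0,0,0,0],[-0.0006,-0.0571,0,0,0,0],[-0.0006,-0.0571,0,0,0,0],[-0.0006,-0.0571,0,0,0,0],[-0.0006,-0.0571,0,0,0,0],[-0.0006,-0.0571,0,0,0,0],[-0.0006,-0.0571,0,0,0,0],[0,0,0,0,0,-0.15],[0,0,0,0,0,-0.15]]]'
python3 -m jog '[[[0,0,0,0,0,0],[0,0,0,0,0,0]]]'
python3 - <<'E'
from plant import *;from h import *;import pickle
go(.564,.2145,.0125,12.2)
s=get_state();p=snapshot("wrist");pickle.dump((s,p),open("w5.pkl","wb"))
f=p["frame"];cv2.imwrite("pics/w5.png",f[:,:,::-1])
E
```

```text
clock: 16.18
tool_pos: [0.5585, 0.2173, 0.206]
eef_rot: [0.994, 0.11, 0.0, -0.001]
contact_force: [1.6, -1.0, -1.1]
opening: 0.224
finger_force: 20.0
clock: 16.42
tool_pos: [0.5593, 0.216, 0.207]
eef_rot: [0.995, 0.105, 0.001, -0.001]
contact_force: [-1.5, -0.1, 0.1]
opening: 0.219
finger_force: 20.0
t 16.43 yaw 12.0 shift-first [0.004  0.0027 0.1945] turn [-0.0016 -0.0016 -0.0033] turn-first shift [0.0043 0.0024 0.1945]
```

View pics/w5.png

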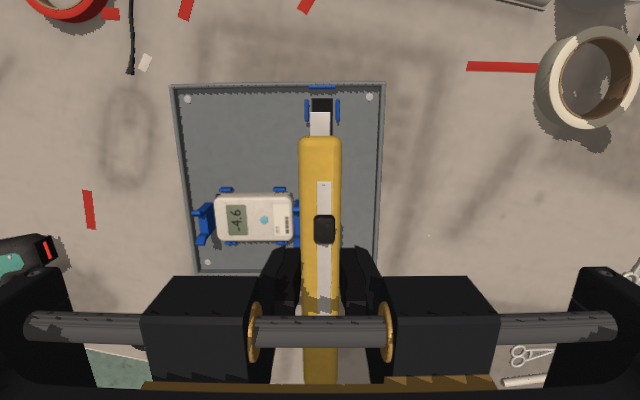

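The far ribs are at (307,110) and (337,110), the end stop at (322,87), and the held cutter's nose at (320,112) to (320,137). The channel is aligned laterally with the gripper.

```bash
python3 - <<'E'
from h import *;import pickle
s,p=pickle.load(open("w5.pkl","rb"));f=p["frame"];hsv=cv2.cvtColor(f,cv2.COLOR_RGB2HSV)
m=np.zeros(f.shape[:2],bool);m[80:130,295:350]=((hsv[...,0]>100)&(hsv[...,0]<125)&(hsv[...,1]>120))[80:130,295:350]
A=R.from_quat(s["eef_rot"]).inv()
def rel(uv,z):return np.round(A.apply(ray(p,uv,z,s)-s["tool_pos"])[:,:2],4)
for bb,c,st in blobs(m,8):print(st,np.round(c,1),rel([c],.014))
print("stop inner",rel([[322,90]],.012))
print("nose, body end, body sides",rel([[320,112],[320,137],[299.5,170],[341.5,170],[300,240],[341,240]],.207+.0065-.0063+.004))
E
```

```text
[308  85  28   4 105] [321.8  86.5] [[0.0937 0.0027]]
[305  99   4  22  81] [306.4 110.3] [[ 0.0706 -0.0129]]
[336  99   4  22  84] [337.5 109.5] [[0.0714 0.0189]]
stop inner [[0.0905 0.003 ]]
nose, body end, body sides [[ 0.0753  0.0007]
 [ 0.0647  0.0007]
 [ 0.05   -0.0086]
 [ 0.05    0.0104]
 [ 0.0156 -0.009 ]
 [ 0.0156  0.0108]]
```

```bash
python3 -m jog '[[[0.005,0.0022,0.04,0,0,0],[0,0,0.05,0,0,0],[0,0,0.05,0,0,0],[0,0,0.03,0,0,0],[0,0,0,0,0,0],[0,0,0,0,0,0]]]'
python3 -c "
from h import *
go(.564,.2145,.0125,12.2)"
```

```text
clock: 17.23
tool_pos: [0.5664, 0.2161, 0.0388]
eef_rot: [0.994, 0.106, 0.002, -0.001]
contact_force: [-0.3, 1.6, -0.3]
opening: 0.22
finger_force: 20.0
t 17.23 yaw 12.1 shift-first [-0.0028  0.0011  0.0263] turn [-0.0022 -0.005  -0.0012] turn-first shift [-0.0027  0.0011  0.0263]
```

```bash
python3 -m jog '[[[0,0.0003,0.016,0,0,0],[0,0,0.008,0,0,0],[0,0,0.002,0,0,0],[0,0,0,0,0,0]]]'
python3 -m jog '[[[0,0,0.0015,0,0,0],[0,0,0,0,0,0]]]'
```

```text
clock: 17.73
tool_pos: [0.5653, 0.2154, 0.0122]
eef_rot: [0.994, 0.106, 0.001, -0.001]
contact_force: [-1.0, 0.1, 5.2]
opening: 0.219
finger_force: 20.0
clock: 17.98
tool_pos: [0.5653, 0.2154, 0.0121]
eef_rot: [0.994, 0.106, 0.001, -0.001]
contact_force: [-4.8, -1.9, 16.3]
opening: 0.222
finger_force: 20.0
```

```bash
python3 -m jog '[[[0,0,-0.0015,0,0,0],[0,0,0,0,0,0],[0,0,0,0,0,0],[0,0,-0.02,0,0,0],[0,0,-0.06,0,0,0],[0,0,-0.06,0,0,0],[0,0,-0.05,0,0,0],[0,0,0,0,0,0]]]' 0.044
python3 - <<'E'
from plant import *;from h import *;import pickle
go(.566,-.2275,.2,-2)
s=get_state();p=snapshot("wrist");f=p["frame"];pickle.dump((s,p),open("w6.pkl","wb"));cv2.imwrite("pics/w6.png",f[:,:,::-1])
hsv=cv2.cvtColor(f,cv2.COLOR_RGB2HSV);m=(hsv[...,1]>110)&(hsv[...,0]<35);m[300:]=0
for bb,c,st in sorted(blobs(m,200),key=lambda t:-t[2][4])[:2]:
    ys,xs=np.nonzero(bb);P=ray(p,np.c_[xs,ys],.017,s)[:,:2];print("yellow",st,cv2.minAreaRect(P.astype(np.float32)))
E
```

```text
clock: 18.98
tool_pos: [0.5679, 0.2163, 0.2073]
eef_rot: [0.994, 0.106, 0.006, -0.003]
contact_force: [-0.1, -0.1, -1.3]
opening: 0.497
finger_force: 0.0
t 18.98 yaw 12.1 shift-first [-0.0953  0.4334  0.0043] turn [-0.0057 -0.0126  0.247 ] turn-first shift [0.0136 0.4435 0.0073]
yellow [ 312  121   19  129 1839] ((0.5589856505393982, 0.21317416429519653), (0.1438063681125641, 0.019796855747699738), 12.634600639343262)
yellow [  23    0   99   35 1607] ((0.6789442896842957, 0.4904680848121643), (0.03152158856391907, 0.10195915400981903), 8.588720321655273)
```

View pics/w6.png

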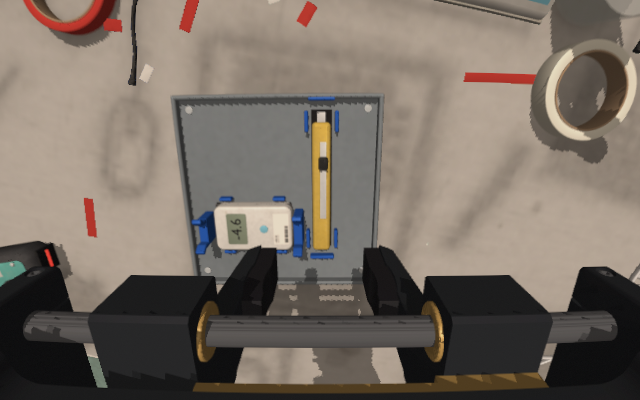

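Both parts are in: the cutter lies at (321,185) between its ribs and stops, the logger at (253,226), and the rests are at (299,228) and (204,232). Next is the clamp.

```bash
python3 -m jog '[[[-0.0119,0.0542,0,0,0,0],[-0.0119,0.0542,0,0,0,0],[-0.0119,0.0542,0,0,0,0],[-0.0119,0.0542,0,0,0,0],[-0.0119,0.0542,0,0,0,0],[-0.0119,0.0542,0,0,0,0],[-0.0119,0.0542,0,0,0,0],[-0.0119,0.0542,0,0,0,0],[0,0,0,0,-0.006,0.123],[0,0,0,-0.003,-0.006,0.123],[0,0,0,0,0,0],[0,0,0,0,0,0]]]' 0.044
python3 - <<'E'
from plant import *;from h import *;import pickle
s=get_state();p=snapshot("wrist");f=p["frame"].astype(int);pickle.dump((s,p),open("w7.pkl","wb"))
ycrop(p["frame"],220,420,60,260,3,"pics/w7.png")
V=f.max(2);bg=cv2.medianBlur(p["frame"],61).max(2).astype(int)
m=np.zeros(V.shape,np.uint8);m[40:255,260:380]=((V-bg>12)&(f[...,0]-f[...,2]<25))[40:255,260:380]
for bb,c,st in sorted(blobs(m,40),key=lambda t:-t[2][4])[:3]:
    ys,xs=np.nonzero(bb);P=ray(p,np.c_[xs,ys],.008,s)[:,:2];print(st,c,cv2.minAreaRect(P.astype(np.float32)))
    for lo in np.arange(.48,.66,.01):
        i=(P[:,0]>=lo)&(P[:,0]<lo+.01)
        if i.sum()>3:print(round(lo+.005,3),round((P[i,1].min()+P[i,1].max())/2,4),round(np.ptp(P[i,1]),4))
go(.566,-.2275,.05,-2)
E
```

```text
clock: 20.52
tool_pos: [0.563, -0.2284, 0.1999]
eef_rot: [1.0, -0.015, -0.005, 0.001]
contact_force: [-0.1, 0.3, -0.1]
opening: 0.5
finger_force: 0.0
[314 101   8  63 322] [317.6242236  133.75465839] ((0.6090998649597168, -0.22832465171813965), (0.007361693307757378, 0.06351092457771301), 88.24812316894531)
0.575 -0.2279 0.0064
0.585 -0.2275 0.0056
0.595 -0.228 0.0075
0.605 -0.2282 0.0076
0.615 -0.2286 0.0076
0.625 -0.2288 0.0073
0.635 -0.2287 0.0064
[319 166  12  49 108] [325.37037037 190.2962963 ] ((0.5467213988304138, -0.2345179319381714), (0.05535799637436867, 0.004431460984051228), 7.648099899291992)
0.525 -0.2383 0.0024
0.535 -0.237 0.0032
0.545 -0.2356 0.0022
0.555 -0.2341 0.0031
0.565 -0.2318 0.0041
0.575 -0.2298 0.0021
[305 171  11  44 106] [309.75471698 193.1509434 ] ((0.5440866351127625, -0.21773923933506012), (0.0035407301038503647, 0.05019655078649521), 78.20767974853516)
0.525 -0.2138 0.0026
0.535 -0.2159 0.0037
0.545 -0.2174 0.0037
0.555 -0.22 0.0036
0.565 -0.2225 0.0035
t 20.57 yaw -1.8 shift-first [ 0.0044 -0.0013  0.15  ] turn [0.0015 0.0104 0.0035] turn-first shift [ 0.0029 -0.0011  0.1501]
```

View pics/w7.png

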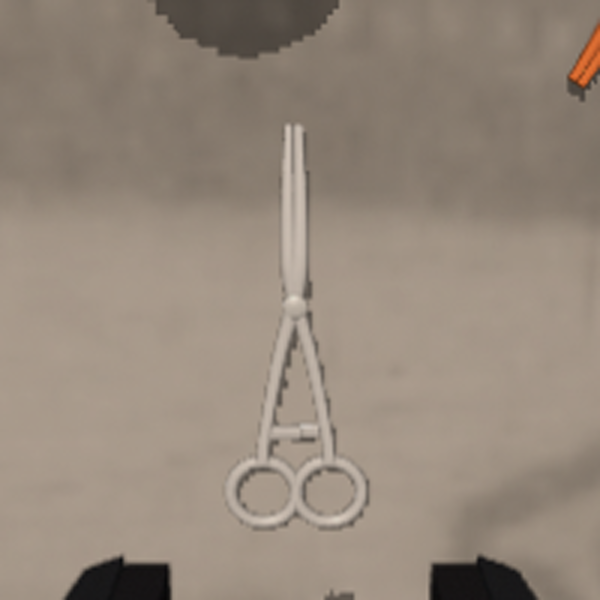

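The crop shows the steel clamp: tip at image (318,101), pivot at (318,162), rings at (319,224), axis about −1.3°. That puts its middle near (0.566, −0.2275).

```bash
python3 -m jog '[[[0,0,0,0.0015,0.01,0],[0.003,-0.0012,0.05,0,0,0],[0,0,0.05,0,0,0],[0,0,0.05,0,0,0],[0,0,0.03,0,0,0],[0,0,0.01,0,0,0],[0,0,0,0,0,0],[0,0,0,0,0,0]]]'
```

```text
clock: 21.58
tool_pos: [0.5678, -0.2282, 0.0121]
eef_rot: [1.0, -0.017, 0.002, 0.001]
contact_force: [-0.6, -0.4, -0.4]
opening: 0.5
finger_force: 0.0
```

```bash
python3 -m jog '[[[-0.001,0,0.0075,0,0,0],[0,0,0,0,0,0]]]'
python3 -m jog '[[[0,0,0,0,0,0],[0,0,0,0,0,0],[0,0,0,0,0,0],[0,0,0,0,0,0],[0,0,0,0,0,0]]]' 0 15
python3 -m jog '[[[0,0,-0.03,0,0,0],[0,0,-0.05,0,0,0],[0,0,-0.06,0,0,0],[0,0,-0.055,0,0,0],[0,0,0,0,0,0]]]'
python3 -c "
from h import *
go(.5046,.2644,.2,102.3)"
```

```text
clock: 21.82
tool_pos: [0.5654, -0.2278, 0.0031]
eef_rot: [1.0, -0.017, 0.0, 0.0]
contact_force: [-0.1, 0.9, -1.4]
opening: 0.5
finger_force: 0.0
clock: 22.45
tool_pos: [0.5658, -0.2277, 0.0031]
eef_rot: [1.0, -0.017, 0.0, 0.0]
contact_force: [-0.2, 0.6, 0.4]
opening: 0.134
finger_force: 15.0
clock: 23.08
tool_pos: [0.5684, -0.2287, 0.2027]
eef_rot: [1.0, -0.017, 0.005, 0.002]
contact_force: [0.4, -1.3, -1.0]
opening: 0.134
finger_force: 15.0
t 23.07 yaw -1.9 shift-first [-8.050e-02 -4.906e-01  4.000e-04] turn [ 0.0113 -0.0043 -1.8194] turn-first shift [0.4954 0.0427 0.0027]
```

```bash
python3 -m jog '[[[0,0,0,0,0,-0.1654],[0,0,0,0,0,-0.1654],[0,0,0,0,0,-0.1654],[0,0,0,0,0,-0.1654],[0,0,0,0,0,-0.1654],[0,0,0,0,0,-0.1654],[0,0,0,0,0,-0.1654],[0,0,0,0,0,-0.1654],[0,0,0,0,0,-0.1654],[0,0,0,0,0,-0.1654],[0,0,0,0,0,-0.1654]]]'
python3 -m jog '[[[0.055,0.0047,0,0,0,0],[0.055,0.0047,0,0,0,0],[0.055,0.0047,0,0,0,0],[0.055,0.0047,0,0,0,0],[0.055,0.0047,0,0,0,0],[0.055,0.0047,0,0,0,0],[0.055,0.0047,0,0,0,0],[0.055,0.0047,0,0,0,0],[0.055,0.0047,0,0,0,0],[0,0,0,0,0,0],[0,0,0,0,0,0],[0,0,0,0,0,0]]]'
python3 - <<'E'
from plant import *;from h import *;import pickle
go(.5046,.2644,.1,102.3)
s=get_state();p=snapshot("wrist");pickle.dump((s,p),open("w8.pkl","wb"))
ycrop(p["frame"],190,450,60,290,3,"pics/w8.png")
E
```

```text
clock: 24.45
tool_pos: [0.5645, -0.2274, 0.1963]
eef_rot: [0.625, 0.781, -0.0, -0.001]
contact_force: [0.3, 0.4, -0.6]
opening: 0.133
finger_force: 15.0
clock: 25.95
tool_pos: [0.5014, 0.2626, 0.197]
eef_rot: [0.628, 0.778, -0.001, 0.001]
contact_force: [-0.8, -0.4, 0.1]
opening: 0.136
finger_force: 15.0
t 25.95 yaw 102.2 shift-first [0.0013 0.0035 0.097 ] turn [-0.0009  0.0024 -0.0021] turn-first shift [0.0011 0.0035 0.097 ]
```

View pics/w8.png

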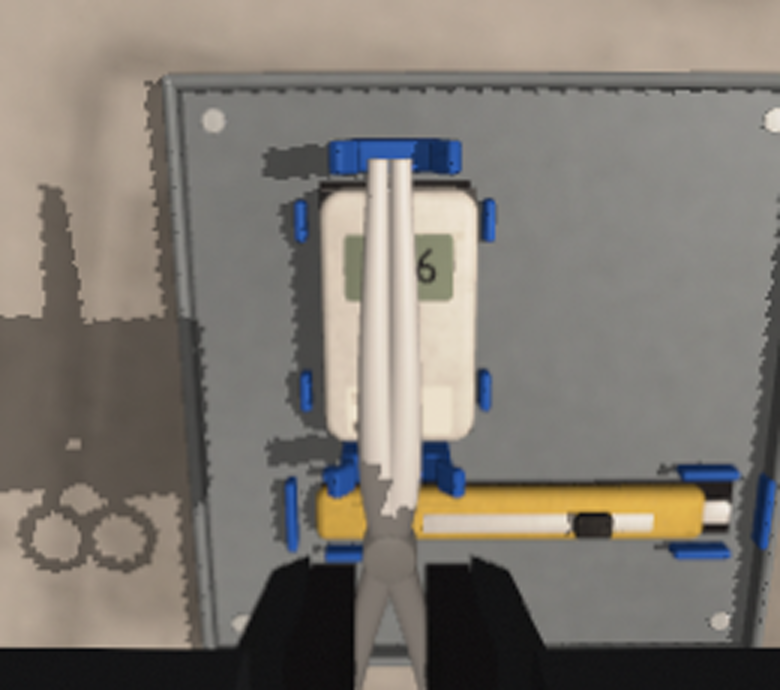

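The clamp points its tip to tray +y. The far rest's prongs are centred at image (322,112), the near rest's at about (322,217), and the clamp tip is at (320,113).

```bash
python3 - <<'E'
from h import *;import pickle
s,p=pickle.load(open("w8.pkl","rb"));f=p["frame"];hsv=cv2.cvtColor(f,cv2.COLOR_RGB2HSV)
A=R.from_quat(s["eef_rot"]).inv()
def rel(uv,z):return np.round(A.apply(ray(p,uv,z,s)-s["tool_pos"])[:,:2],4)
c=lambda x,y:[190+x/3,60+y/3]
print("far prongs L/R outer",rel([c(330,157),c(461,157)],.05),"near prongs",rel([c(327,480),c(464,480)],.05))
print("logger sides/ends",rel([c(320,300),c(477,300),c(398,190),c(398,441)],.027))
print("clamp tip",rel([c(390,160)],.202),"mid shank",rel([c(390,400)],.202))
E
```

```text
far prongs L/R outer [[ 0.0693 -0.0172]
 [ 0.0692  0.0214]] near prongs [[-0.0326 -0.0202]
 [-0.0327  0.0246]]
logger sides/ends [[ 0.0225 -0.0228]
 [ 0.0225  0.0294]
 [ 0.0582  0.0031]
 [-0.0269  0.0032]]
clamp tip [[0.0739 0.0004]] mid shank [[0.0385 0.0003]]
```

```bash
python3 -m jog '[[[0.002,0.0025,0.03,0,0.002,0],[0,0,0.05,0,0,0],[0,0,0.03,0,0,0],[0,0,0.015,0,0,0],[0,0,0,0,0,0],[0,0,0,0,0,0]]]'
python3 -m jog '[[[0,0,0,0,0,0]]]'
python3 -c "
from h import *
go(.5046,.2644,.0365,102.3)"
```

```text
clock: 26.75
tool_pos: [0.5041, 0.2679, 0.074]
eef_rot: [0.627, 0.779, 0.002, -0.0]
contact_force: [0.2, 0.1, -0.5]
opening: 0.133
finger_force: 15.0
clock: 26.88
tool_pos: [0.504, 0.2679, 0.074]
eef_rot: [0.627, 0.779, 0.002, -0.0]
contact_force: [0.5, 0.4, -0.5]
opening: 0.134
finger_force: 15.0
t 26.88 yaw 102.3 shift-first [-0.0037 -0.0003  0.0375] turn [ 0.0027 -0.0023  0.0001] turn-first shift [-0.0036 -0.0002  0.0375]
```

```bash
python3 -m jog '[[[-0.0018,0,0.014,0,0,0],[0,0,0.012,0,0,0],[0,0,0.007,0,0,0],[0,0,0.003,0,0,0],[0,0,0,0,0,0]]]'
python3 -m jog '[[[0,0,0.001,0,0,0],[0,0,0,0,0,0]]]'
```

```text
clock: 27.5
tool_pos: [0.5036, 0.266, 0.0367]
eef_rot: [0.627, 0.779, 0.001, -0.0]
contact_force: [-1.0, 1.2, 0.1]
opening: 0.132
finger_force: 15.0
clock: 27.75
tool_pos: [0.5039, 0.2661, 0.0361]
eef_rot: [0.627, 0.779, 0.001, -0.0]
contact_force: [0.6, -0.4, 0.2]
opening: 0.131
finger_force: 15.0
```

```bash
python3 -m jog '[[[0,0,0.001,0,0,0],[0,0,0,0,0,0],[0,0,0,0,0,0]]]' - 
python3 -m jog '[[[0,0,0,0,0,0],[0,0,0,0,0,0],[0,0,0,0,0,0],[0,0,-0.02,0,0,0],[0,0,-0.04,0,0,0],[0,0,-0.06,0,0,0],[0,0,-0.05,0,0,0],[0,0,0,0,0,0],[0,0,0,0,0,0]]]' 0.034
python3 - <<'E'
from plant import *;from h import *
s=get_state();p=snapshot("wrist");q=snapshot("side")
a=cv2.resize(p["frame"][60:290,190:450],None,fx=1.8,fy=1.8);b=cv2.resize(q["frame"][225:345,225:390],None,fx=2,fy=2)
h=max(a.shape[0],b.shape[0]);pad=lambda i:cv2.copyMakeBorder(i,0,h-i.shape[0],0,0,cv2.BORDER_CONSTANT)
cv2.imwrite("pics/end.png",np.hstack([pad(a),pad(b)])[:,:,::-1]);print(s["clock"],s["tool_pos"])
E
```

```text
clock: 28.12
tool_pos: [0.5039, 0.2661, 0.036]
eef_rot: [0.627, 0.779, 0.001, -0.0]
contact_force: [-0.8, -1.0, 10.2]
opening: 0.132
finger_force: 15.0
clock: 29.25
tool_pos: [0.5033, 0.2649, 0.2041]
eef_rot: [0.627, 0.779, 0.0, -0.0]
contact_force: [0.4, -0.3, 0.5]
opening: 0.385
finger_force: 0.0
29.25 [0.50330916 0.26486323 0.20414017]
```

View pics/end.png

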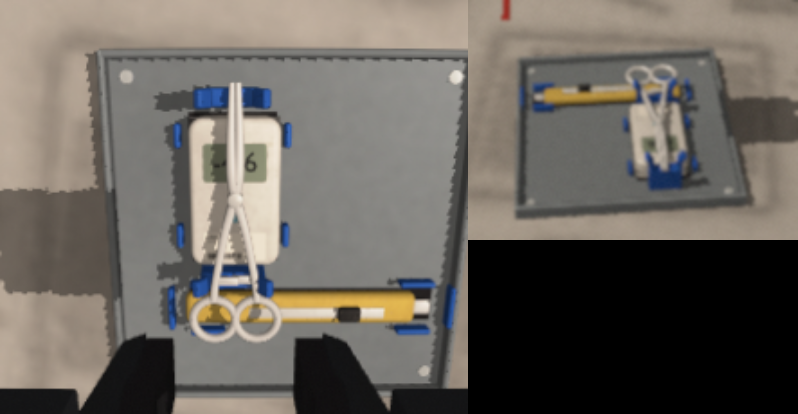

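The clamp lies in both forks, centred at (235,200) in the composite, with its rings over the cutter at (235,318). The logger and cutter haven't moved, and the gripper is clear.

```bash
python3 -c "
from plant import *
print(finish_job())"
```

```text
the job is handed in; nothing more can be done
None
```

I handed the job in at about 29 s of the 72 s allowed: the last pictures show the logger (display up) and the cutter in their places and the clamp in both rests with its rings over the cutter, but no verdict came back.

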